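# Fetch the toy robot from the sliding-door display case

## Task

A customer is buying the toy robot figurine that stands in the display case: slide the doors in the case's top as needed to get at it, take it out and stand it upright on the floor of the low wooden counter tray. Then slide both doors of the case fully shut. Set the robot down rather than dropping it, and leave all the other goods and things where they are.

Things in the scene. Friction and masses are not known exactly. Their poses are not given: they have to be found in the camera images.
- case: Fixed clear display case, 240 (x) by 420 (y) mm, rim 102 mm high, walls 10 mm. Origin: centre of its underside. Inner floor 8 mm above the origin; inside x -110..110, y -200..200 mm; a clear divider 6 mm thick, 48 mm high, at y = 0 makes two compartments. Two clear doors in its top slide along y past each other on two tracks. Things inside reach 74 mm above the origin.
- upper_door (a joint): Upper sliding door, m: 0 = shut, over the case's +y compartment; grows to 0.160 as it slides to the case's -y, above the lower door. 216 (x) by 205 (y) by 6 mm, top face 100 mm above the case's origin; shut it spans y -5..200 mm. May start ajar by up to 0.07. About 2 N of friction; stays where left.
- lower_door (a joint): Lower sliding door, m: 0 = shut, over the -y compartment; grows to 0.160 as it slides to +y, under the upper door. Size and friction as the upper; top face 88 mm above the case's origin; shut it spans y -200..5 mm. May start ajar by up to 0.07. The upper door's -y edge strikes its pull bar and pushes it once both openings add up to 0.177: one opens fully only if the other is nearly shut.
- upper_pull (a point): Top centre of the upper door's pull: a black upright bar 80 (x) by 12 (y) mm, rising 34 mm above the door to 134 mm above the case's origin; at case x = 0, y = +188 mm when shut (12 mm inside the door's outer edge); moves with the door. Axes as the case.
- lower_pull (a point): Top centre of the lower door's pull: a black upright bar 80 (x) by 12 (y) mm, its top also 134 mm above the case's origin (46 mm above its own door, 34 mm above the upper door's top face); at case x = 0, y = -188 mm when shut; moves with the door. Axes as the case.
- toybot_centre (a point): Wanted: loose white toy robot, 66 mm tall, about 120 g, in either compartment, turned anyhow; this point is 33 mm above its underside, z up. Black foot plate 36 (x) by 44 (y) by 6 mm; legs and trunk 26 (x) by 30 (y) mm up to 52 mm, with thinner arms making it 44 (y) mm wide from 24 to 48 mm up; square head 26 by 26 mm from 52 mm to the top.
- rocket_centre (a point): Not wanted: white round toy rocket figurine, 66 mm tall, 48 mm across its fins, loose, in the compartment where the toy robot is not; centre, half-way up.
- cart_left_centre (a point): Boxed cartridge standing on edge in the case's +y compartment near its -x wall, 22 (x) by 70 (y) by 62 mm high, loose; centre. Leave it.
- cart_right_centre (a point): Boxed cartridge standing on edge in the case's -y compartment near its +x wall, 22 (x) by 70 (y) by 62 mm high, loose; centre. Leave it.
- tray: Fixed low wooden counter tray, 200 (x) by 140 (y) by 20 mm high, walls 5 mm, grey floor lining 5 mm above its origin (centre of its underside). It stands to one side of the case, left or right.
- tray_cart_centre (a point): Boxed cartridge lying flat on the tray's floor, 62 (x) by 70 (y) by 22 mm high, loose; centre. It takes up part of the tray: leave it and stand the robot beside it.
- carton: Fixed cardboard carton full of cartridges, 200 (x) by 140 (y) mm, about 110 mm high, on the other side of the case from the tray; origin at the centre of its underside.
- can_centre (a point): Loose drink can, 66 mm across, 115 mm high, behind the case; centre.
- tape_centre (a point): Loose roll of tape lying flat, 72 mm across, 45 mm high, behind the case; centre.
Not all that is in view belongs to the job. Of the things that look like the tray, the smaller one is meant.

How it is judged:
On the way:
1. the toy robot is lifted out of the case through the opened top (z of toybot_centre in the frame of case above 0.14 m), for 0.1 s.
At the end, for the whole second after the job is handed in: The toy robot stands upright (within 0.12 rad), at rest, with its underside on the tray's floor (centre 32 to 44 mm above the tray's origin, within 90 mm in x and 60 mm in y of the tray's middle), and both doors of the case are shut to within 10 mm (x of toybot_centre in the frame of tray between -0.09 and 0.09 m and y of toybot_centre in the frame of tray between -0.06 and 0.06 m and z of toybot_centre in the frame of tray between 0.032 and 0.044 m and angle between toybot_centre's own z axis and vertical below 0.12 rad and linear speed of toybot below 0.02 m/s and value of joint each of upper_door, lower_door below 0.01 m); the robot touches nothing.
It fails at once if the other goods in the case or tray are shifted by more than 30 mm (distance of any of rocket_centre, cart_left_centre, cart_right_centre, tray_cart_centre from where it was at the start of the episode above 0.03 m).
It fails at once if the can or the roll of tape is knocked away by more than 30 mm (distance of any of can_centre, tape_centre from where it was at the start of the episode above 0.03 m).
It fails at once if the toy robot is dropped or thrown (faster than 0.9 m/s) (linear speed of toybot above 0.9 m/s).
It also fails if it takes over 72 s, if anything falls off the work surface, if the arm or the gripper's body presses on something with over 40 N, if the wrist force passes 120 N, or if a joint passes its speed limit or range.

## Robot

A 6-joint arm with a two-finger parallel gripper is mounted at the origin on the work surface. World frame = base frame: x ahead of the robot, y to its left, z up, the work surface at z = 0. Lengths are in m, angles in rad, forces in N, time in s.
With the tool pointing down it reaches from about 0.325 to 0.775 m from the base axis. Payload 5.5 kg.
Tool frame: the origin (TCP) lies on the mounting face of the last link; the fingertips stand 182 mm ahead of it and the grasp point (between the pads) lies 163 mm ahead of it (r.tip_extent is the distance from the TCP to the fingertips, in m); z points along the fingers, y is the direction in which the jaws open and shut (so a half turn about z gives the same grasp; the last joint's range is limited). The gripper opens to 88 mm and grips with 3 to 60 N. Pads are 20 mm wide; open, the fingers measure 115 mm over their backs; the gripper's body (75 mm by 178 mm) begins 61 mm behind the grasp point.
Start: joints at [1.116, 0.091, 1.231, -0, 1.82, -0.057], TCP at [0.232, 0.553, 0.405] pointing down, gripper open.
Joint ranges: [-2.87, 2.87], [-0.86, 2.18], [0.17, 2.46], [-1.51, 4.65], [0.06, 2.69], [-2.65, 2.65]. Speed limits (rad/s): [2.57, 2.57, 3.01, 3.14, 3.14, 3.14].

## Interface

Orientations are given as a 3x3 rotation matrix whose columns are the frame's x, y, z axes.
In Python, from plant import r gives the robot as it stands.
- The arm moves only by the tool carry_out, never from a script. Its argument "commands" is a list of rows, each an object of numbers: "x", "y", "z": the shift along the tool's x, y, z in cm; "yaw": the turn about the tool's z in rad. In form: [{"x": .., "y": .., "z": .., "yaw": ..}, ...]. A call has 1 to 20 rows; each row shifts and turns the pose as measured when the row begins, along the tool's axes as they then stand; what a row does not reach is not made up. A row lasts 1/12 s, in which the tool goes at most 41.7 mm and 7.16 degrees, less where a joint would pass 70% of its speed; a pose out of reach is approached as far as the arm can. A call with a gripper value outside its range is refused whole. "jaw" is the closure, from 0 (fully open) to 1 (shut), set as the call begins (left out, the last holds). The fingers move at their own pace and stop on an object; the grip force is fixed at half the most. Time passes only in rows, so rows that do not move let the fingers close. It gives the time, the measured TCP pose, the force and the opening at its end, in the units of the state.
- r.read_state(): the state, without advancing time (a new reading comes with each control period).
- r.read_camera(name): name is "scene" or "top"; returns (picture, depth): 400x640x3 uint8, red, green, blue; 400x640 float32, m along the optical axis (not along the pixel's ray), 0 where there is no reading.
- r.get_calibration(name): a dict with "camera_matrix" (3x3 intrinsics, pixels), "k1" (the pictures are not rectified: a ray, as slopes to the right and down, at radius r is drawn at 1 + k1 r^2 times it, then the intrinsics apply), "eye" and "attitude" of the camera in the world. Camera axes: x right, y down, z forward; pixel columns grow to the right and rows downward; lengths in m; the calibration is good to about 2 mm. A picture is of the moment at which its call begins. get_calibration takes no time and is no camera call.
- r.finish_job(): hands the job in, once; it reports no verdict.
The state is a dict: "t": time; "q": joint angles; "qvel": joint speeds; "joint_torque": joint torques, N m; "tcp_pos": TCP position; "tcp_rot": TCP orientation; "wrist_force": force on the tool from outside, world axes, zero at the start; "torque": the same for the moment, N m; "width": finger opening in m.
Only numpy, scipy, OpenCV 4.12 (cv2) and the standard library are available. Lean on these libraries where they do the work, as an engineer would, in place of code of your own. Each camera call takes 0.05 s, during which the arm holds its last target.

## Working session

There is one attempt and no reset: what is moved stays moved. The work goes in short steps, Python scripts to look and compute and a tool call to move; the robot and the scene stay as the last step left them, time stands still between calls to the robot, and variables do not carry over. Pictures are saved under pics/ and viewed, and the job is handed in when it is done.

Besides the shell and the picture viewer there is one more tool, called as name(argument=value, ...) on one line, values as JSON. carry_out: Moves the arm, as the interface text tells. Its arguments: {"type":"object","properties":{"commands":{"type":"array"},"jaw":{"type":"number"}},"required":["commands"]}

```bash
ls; mkdir -p pics; python3 - <<'E'
from plant import r
import cv2,numpy as np
s=r.read_state();print(s['t'],s['tcp_pos'],s['tcp_rot'],s['width'])
for n in("scene","top"):
    p,d=r.read_camera(n);cv2.imwrite(f'pics/{n}0.png',p[:,:,::-1]);np.savez(f'{n}0.npz',p=p,d=d)
    print(n,r.get_calibration(n))
E
```

```text
pics
0.0 [0.23242741 0.55322035 0.40352365] [[-9.21945951e-01  3.87317638e-01 -8.42511024e-04]
 [ 3.87318538e-01  9.21944364e-01 -1.71437355e-03]
 [ 1.12741176e-04 -1.90687989e-03 -9.99998176e-01]] 0.08790956396094442
scene {'camera_matrix': array([[432.50298766,   0.        , 313.51193758],
       [  0.        , 432.50298766, 202.28833272],
       [  0.        ,   0.        ,   1.        ]]), 'k1': -0.10409277953941555, 'eye': array([ 0.97666844, -0.53183796,  0.91003534]), 'attitude': array([[ 0.73923547,  0.50374397, -0.44695965],
       [ 0.67344374, -0.55503094,  0.48827675],
       [-0.00210997, -0.66195367, -0.74954178]])}
top {'camera_matrix': array([[438.06874032,   0.        , 321.26215507],
       [  0.        , 438.06874032, 198.87141003],
       [  0.        ,   0.        ,   1.        ]]), 'k1': -0.11487333772329583, 'eye': array([0.24487557, 0.00449732, 1.29978536]), 'attitude': array([[-4.14687389e-04, -9.77307734e-01,  2.11824031e-01],
       [-9.99986341e-01, -6.98385061e-04, -5.17986009e-03],
       [ 5.21025207e-03, -2.11823286e-01, -9.77294095e-01]])}
```

View pics/scene0.png

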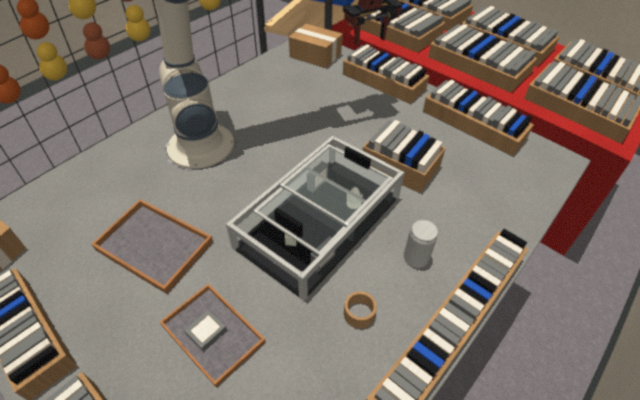

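View pics/top0.png

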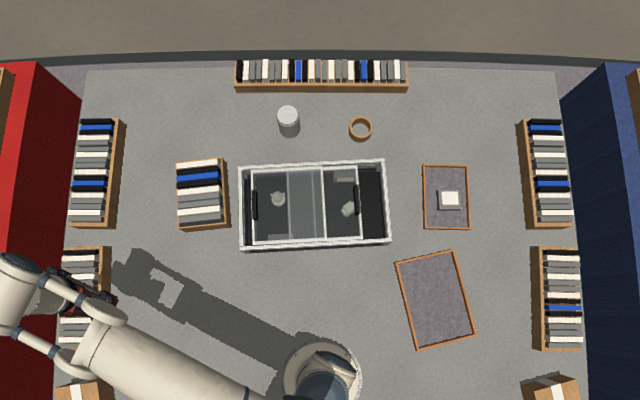

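```bash
python3 - <<'E'
import cv2,numpy as np
p=np.load('top0.npz')['p'][:,:,::-1]
cv2.imwrite('pics/c1.png',cv2.resize(p[150:260,230:400],None,fx=4.7,fy=4.7,interpolation=cv2.INTER_CUBIC))
cv2.imwrite('pics/c2.png',cv2.resize(p[150:240,410:480],None,fx=6,fy=6,interpolation=cv2.INTER_CUBIC))
p=np.load('scene0.npz')['p'][:,:,::-1]
cv2.imwrite('pics/c3.png',cv2.resize(p[130:300,220:410],None,fx=3.5,fy=3.5,interpolation=cv2.INTER_CUBIC))
E
```

```text
(no output)
```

View pics/c1.png

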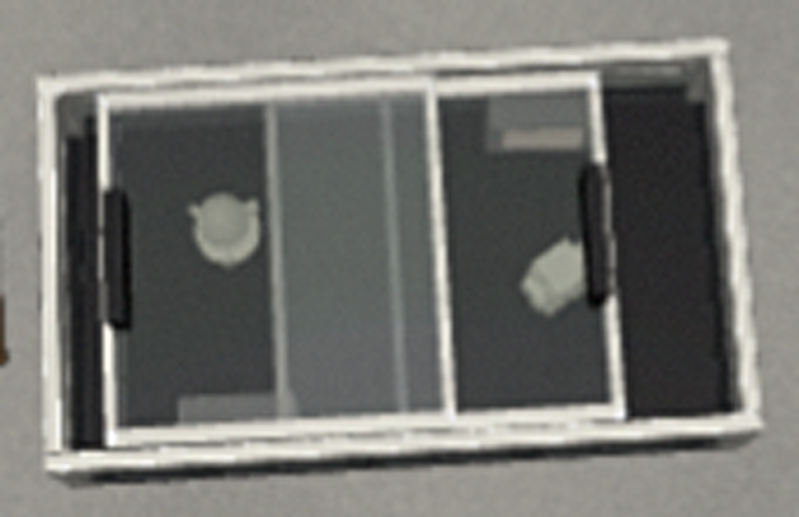

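View pics/c2.png

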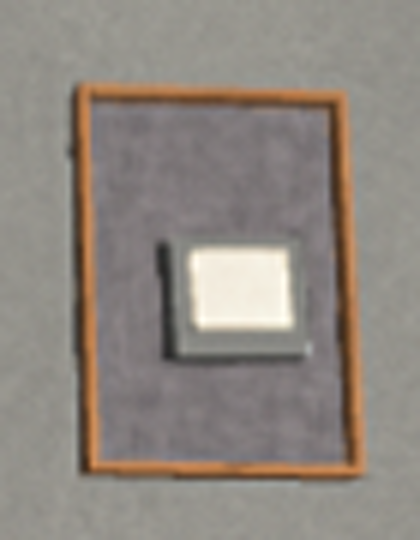

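View pics/c3.png

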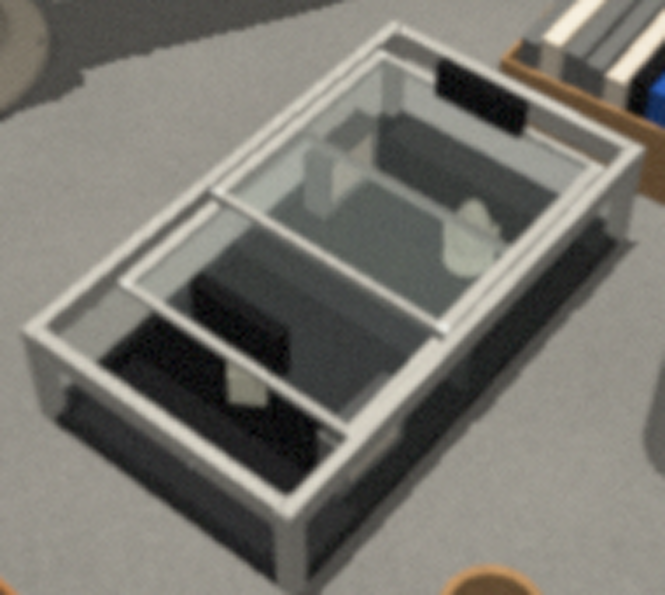

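```bash
cat > h.py <<'E'
import numpy as np,cv2
from plant import r
def ray(n,u,v):
    c=r.get_calibration(n);K=c['camera_matrix']
    x,y=cv2.undistortPoints(np.array([[[u,v]]],float),K,np.array([c['k1'],0,0,0.]))[0,0]
    return c['eye'],c['attitude']@np.array([x,y,1.])
def atz(n,u,v,z):
    e,d=ray(n,u,v);return e+d*(z-e[2])/d[2]
def proj(n,P):
    c=r.get_calibration(n);R=c['attitude'].T;t=-R@c['eye']
    return cv2.projectPoints(np.array(P,float).reshape(-1,3),cv2.Rodrigues(R)[0],t,c['camera_matrix'],np.array([c['k1'],0,0,0.]))[0][:,0]
def dep(n,d,u,v):
    e,w=ray(n,u,v);return e+w*d[int(round(v)),int(round(u))]
def crop(pt,x0,y0,f): return (x0+(pt[0]+.5)/f-.5,y0+(pt[1]+.5)/f-.5)
E
python3 - <<'E'
from h import *
np.set_printoptions(precision=4,suppress=True)
c1=lambda x,y:crop((x,y),230,150,4.7)
print('rim',[atz('top',*c1(*p),.102)for p in((40,78),(727,42),(762,428),(48,468))])
print('upper edge+y',[atz('top',*c1(*p),.1)for p in((103,97),(112,440))], '-y',[atz('top',*c1(*p),.1)for p in((432,85),(452,418))])
print('lower -y',[atz('top',*c1(*p),.088)for p in((599,75),(624,415))])
print('bars',[atz('top',*c1(*p),.134)for p in((118,190),(118,328),(595,167),(598,304))])
c2=lambda x,y:crop((x,y),410,150,6)
print('tray',[atz('top',*c2(*p),.02)for p in((78,85),(346,92),(364,474),(85,474))])
print('traycart',[atz('top',*c2(*p),.027)for p in((172,242),(302,236),(308,352),(178,356))])
d=np.load('top0.npz')['d']
for p in((540,265),(545,300),(570,250),(220,230),(660,250),(500,350),(595,230),(118,250)):
    u=c1(*p);print(p,dep('top',d,*u))
E
```

```text
rim [array([0.5998, 0.2355, 0.102 ]), array([ 0.6229, -0.1826,  0.102 ]), array([ 0.3868, -0.1959,  0.102 ]), array([0.3632, 0.2215, 0.102 ])]
upper edge+y [array([0.5883, 0.1969, 0.1   ]), array([0.38  , 0.1848, 0.1   ])] -y [array([ 0.5958, -0.0026,  0.1   ]), array([ 0.3933, -0.0142,  0.1   ])]
lower -y [array([ 0.6059, -0.1052,  0.088 ]), array([ 0.3964, -0.1163,  0.088 ])]
bars [array([0.5222, 0.1807, 0.134 ]), array([0.4407, 0.1781, 0.134 ]), array([ 0.5362, -0.0976,  0.134 ]), array([ 0.4549, -0.0979,  0.134 ])]
tray [array([ 0.6327, -0.3132,  0.02  ]), array([ 0.6299, -0.4534,  0.02  ]), array([ 0.4316, -0.4482,  0.02  ]), array([ 0.4322, -0.3066,  0.02  ])]
traycart [array([ 0.5486, -0.3551,  0.027 ]), array([ 0.5519, -0.4222,  0.027 ]), array([ 0.4923, -0.4212,  0.027 ]), array([ 0.4903, -0.3548,  0.027 ])]
(540, 265) [ 0.4868 -0.0674  0.0889]
(545, 300) [ 0.4662 -0.0704  0.0848]
(570, 250) [ 0.4963 -0.0857  0.0877]
(220, 230) [0.5052 0.1237 0.1025]
(660, 250) [ 0.513  -0.1496  0.0072]
(500, 350) [ 0.4356 -0.0431  0.087 ]
(595, 230) [ 0.4978 -0.0967  0.1373]
(118, 250) [0.4874 0.1802 0.1296]
```

carry_out(commands=[{"yaw": -0.114},{"yaw": -0.114},{"yaw": -0.114},{"yaw": -0.112},{"x": -1.2,"y": -3.5},{"x": -1.2,"y": -3.5},{"x": -1.2,"y": -3.5},{"x": -1.2,"y": -3.5},{"x": -1.2,"y": -3.5},{"x": -1.2,"y": -3.5},{"x": -1.2,"y": -3.5},{"x": -1.2,"y": -3.5},{"x": -1.2,"y": -3.5},{"x": -1.2,"y": -3.5},{"x": -1.2,"y": -3.5},{"x": -1.2,"y": -3.5},{"x": -1.2,"y": -3.5},{"x": -1.2,"y": -3.5}], jaw=1)

```text
validation failed for argument at $.co...
```

```bash
cat >> h.py <<'E'
C=np.array([.4932,.0196]);YAW=.056
EX=np.array([np.cos(YAW),np.sin(YAW)]);EY=np.array([-EX[1],EX[0]])
def case2w(x,y): return C+EX*x+EY*y
def w2case(p): q=np.asarray(p)[:2]-C;return np.array([q@EX,q@EY])
def go(xy,ztip,yaw=None):
    """remaining move in tool cm to put tips at world xy, tip height; yaw = wanted world angle of tool y"""
    s=r.read_state();R=s['tcp_rot'];p=s['tcp_pos']
    d=np.array([*xy,ztip+r.tip_extent])-p
    # keep tool tilt as is
    print('t %.2f'%s['t'],'tip case',w2case(p).round(4),'tipz %.4f'%(p[2]-r.tip_extent),'w %.4f'%s['width'],'F',s['wrist_force'].round(1))
    print('tooly ang',np.arctan2(R[1,1],R[0,1]).round(4),'tilt',R[:,2].round(4),'q',s['q'].round(2),'rem tool cm',(R.T@d*100).round(2))
    if yaw is not None: print('yaw needed',-(yaw-np.arctan2(R[1,1],R[0,1])))
E
python3 - <<'E'
from h import *
go(case2w(0,-.148),.16)
E
```

```text
t 0.10 tip case [-0.2305  0.5474] tipz 0.2216 w 0.0877 F [-0.8  0.3  0.7]
tooly ang 1.173 tilt [-7.0e-04 -1.6e-03 -1.0e+00] q [ 1.12  0.09  1.23 -0.    1.82 -0.06] rem tool cm [-51.2  -52.38   6.25]
```

carry_out(commands=[{"x": 0,"y": 0,"z": 0,"yaw": -0.114},{"x": 0,"y": 0,"z": 0,"yaw": -0.114},{"x": 0,"y": 0,"z": 0,"yaw": -0.114},{"x": 0,"y": 0,"z": 0,"yaw": -0.112},{"x": -1.2,"y": -3.5,"z": 0,"yaw": 0},{"x": -1.2,"y": -3.5,"z": 0,"yaw": 0},{"x": -1.2,"y": -3.5,"z": 0,"yaw": 0},{"x": -1.2,"y": -3.5,"z": 0,"yaw": 0},{"x": -1.2,"y": -3.5,"z": 0,"yaw": 0},{"x": -1.2,"y": -3.5,"z": 0,"yaw": 0},{"x": -1.2,"y": -3.5,"z": 0,"yaw": 0},{"x": -1.2,"y": -3.5,"z": 0,"yaw": 0},{"x": -1.2,"y": -3.5,"z": 0,"yaw": 0},{"x": -1.2,"y": -3.5,"z": 0,"yaw": 0},{"x": -1.2,"y": -3.5,"z": 0,"yaw": 0},{"x": -1.2,"y": -3.5,"z": 0,"yaw": 0}], jaw=1)

```text
t: 1.43
tcp_pos: [0.4129, 0.1352, 0.3935]
tcp_rot: [[-0.996, -0.094, -0.013], [-0.093, 0.995, -0.016], [0.014, -0.015, -1.0]]
wrist_force: [0.3, -0.7, -1.2]
width: 0.0003
```

```bash
python3 - <<'E'
from h import *
go(case2w(0,-.148),.16,np.pi/2+YAW)
E
```

```text
t 1.43 tip case [-0.0737  0.1199] tipz 0.2115 w 0.0003 F [ 0.3 -0.7 -1.2]
tooly ang 1.6646 tilt [-0.0129 -0.0161 -0.9998] q [ 0.24 -0.35  1.66 -0.01  1.85 -1.43] rem tool cm [ -6.43 -26.97   5.46]
yaw needed 0.037836634753115383
```

carry_out(commands=[{"x": -0.7,"y": -2.7,"z": 0.3,"yaw": 0.004},{"x": -0.7,"y": -2.7,"z": 0.3,"yaw": 0.004},{"x": -0.7,"y": -2.7,"z": 0.3,"yaw": 0.004},{"x": -0.7,"y": -2.7,"z": 0.3,"yaw": 0.004},{"x": -0.7,"y": -2.7,"z": 0.3,"yaw": 0.004},{"x": -0.7,"y": -2.7,"z": 0.3,"yaw": 0.004},{"x": -0.7,"y": -2.7,"z": 0.3,"yaw": 0.004},{"x": -0.7,"y": -2.7,"z": 0.3,"yaw": 0.004},{"x": -0.7,"y": -2.7,"z": 0.3,"yaw": 0.004},{"x": -0.7,"y": -2.7,"z": 0.3,"yaw": 0.004},{"x": 0,"y": 0,"z": 0,"yaw": 0}])

```text
t: 2.35
tcp_pos: [0.5041, -0.1502, 0.3601]
tcp_rot: [[-0.999, -0.044, -0.019], [-0.043, 0.999, -0.016], [0.02, -0.015, -1.0]]
wrist_force: [-1.0, 0.4, -0.9]
width: 0.0002
```

```bash
python3 - <<'E'
from h import *
go(case2w(0,-.152),.112,np.pi/2+YAW)
E
```

```text
t 2.35 tip case [ 0.0013 -0.1701] tipz 0.1781 w 0.0002 F [-1.   0.4 -0.9]
tooly ang 1.6145 tilt [-0.019  -0.016  -0.9997] q [-0.35 -0.11  1.51 -0.02  1.75 -1.97] rem tool cm [0.03 1.91 6.59]
yaw needed -0.012339786066401848
```

```bash
cat >> h.py <<'E'
def go(xy,ztip,yaw=None):
    s=r.read_state();R=s['tcp_rot'];p=s['tcp_pos']+R[:,2]*r.tip_extent
    d=np.array([*xy,ztip])-p
    print('t %.2f'%s['t'],'tip w',p.round(4),'case',w2case(p).round(4),'w %.4f'%s['width'],'F',s['wrist_force'].round(1))
    print('tooly ang',np.arctan2(R[1,1],R[0,1]).round(4),'zaxis',R[:,2].round(4),'q',s['q'].round(2),'rem tool cm',(R.T@d*100).round(2))
    if yaw is not None: print('yaw needed',-(yaw-np.arctan2(R[1,1],R[0,1])))
E
python3 - <<'E'
from h import *
go(case2w(0,-.152),.112,np.pi/2+YAW)
E
```

```text
t 2.35 tip w [ 0.5006 -0.1531  0.1782] case [-0.0023 -0.1728] w 0.0002 F [-1.   0.4 -0.9]
tooly ang 1.6145 zaxis [-0.019  -0.016  -0.9997] q [-0.35 -0.11  1.51 -0.02  1.75 -1.97] rem tool cm [-0.33  2.18  6.58]
yaw needed -0.012339786066401848
```

carry_out(commands=[{"x": 0,"y": 0,"z": 1.0,"yaw": 0},{"x": 0,"y": 0,"z": 1.3,"yaw": 0},{"x": 0,"y": 0,"z": 1.3,"yaw": 0},{"x": 0,"y": 0,"z": 1.3,"yaw": 0},{"x": 0,"y": 0,"z": 1.0,"yaw": 0},{"x": 0,"y": 0,"z": 0,"yaw": 0}])

```text
t: 2.85
tcp_pos: [0.5016, -0.1483, 0.2922]
tcp_rot: [[-0.999, -0.045, -0.024], [-0.045, 0.999, -0.013], [0.024, -0.012, -1.0]]
wrist_force: [-0.6, 0.1, 0.0]
width: 0.0006
```

```bash
python3 - <<'E'
from h import *
go(case2w(0,-.152),.112,np.pi/2+YAW)
E
```

```text
t 2.85 tip w [ 0.4973 -0.1507  0.1103] case [-0.0054 -0.1702] w 0.0006 F [-0.6  0.1  0. ]
tooly ang 1.616 zaxis [-0.0235 -0.0128 -0.9996] q [-0.35 -0.1   1.62 -0.02  1.64 -1.96] rem tool cm [-0.51  1.83 -0.21]
yaw needed -0.010814108832377878
```

carry_out(commands=[{"x": 0,"y": 1.0,"z": 0,"yaw": 0},{"x": 0,"y": 1.0,"z": 0,"yaw": 0},{"x": 0,"y": 1.0,"z": 0,"yaw": 0},{"x": 0,"y": 1.0,"z": 0,"yaw": 0},{"x": 0,"y": 1.0,"z": 0,"yaw": 0},{"x": 0,"y": 1.0,"z": 0,"yaw": 0},{"x": 0,"y": 1.0,"z": 0,"yaw": 0},{"x": 0,"y": 1.0,"z": 0,"yaw": 0},{"x": 0,"y": 1.0,"z": 0,"yaw": 0}])

```text
t: 3.6
tcp_pos: [0.4962, -0.0487, 0.2921]
tcp_rot: [[-0.999, -0.046, -0.023], [-0.046, 0.999, -0.016], [0.023, -0.015, -1.0]]
wrist_force: [-0.2, -2.6, -1.0]
width: 0.0004
```

```bash
python3 - <<'E'
from h import *
go(case2w(0,-.0525),.112,np.pi/2+YAW)
E
```

```text
t 3.60 tip w [ 0.492  -0.0516  0.1102] case [-0.0051 -0.071 ] w 0.0004 F [-0.2 -2.6 -1. ]
tooly ang 1.6172 zaxis [-0.0227 -0.0161 -0.9996] q [-0.16 -0.17  1.68 -0.02  1.65 -1.78] rem tool cm [-0.49  1.86 -0.22]
yaw needed -0.009571050105759982
```

carry_out(commands=[{"x": 0,"y": 0.7,"z": 0,"yaw": 0},{"x": 0,"y": 0.6,"z": 0,"yaw": 0},{"x": 0,"y": 0.6,"z": 0,"yaw": 0},{"x": 0,"y": -1,"z": 0,"yaw": 0},{"x": 0,"y": -1,"z": -3,"yaw": 0},{"x": 0,"y": -2,"z": -3,"yaw": 0},{"x": 0,"y": -3,"z": -2,"yaw": 0},{"x": 0,"y": -3,"z": 0,"yaw": 0},{"x": 0,"y": -3,"z": 0,"yaw": 0},{"x": 0,"y": -3,"z": 0,"yaw": 0},{"x": 0,"y": -3,"z": 0,"yaw": 0},{"x": 0,"y": -3,"z": 0,"yaw": 0},{"x": 0,"y": -3,"z": 0,"yaw": 0},{"x": 0,"y": -3,"z": 0,"yaw": 0}], jaw=0.4)

```text
t: 4.77
tcp_pos: [0.5143, -0.3083, 0.3825]
tcp_rot: [[-0.998, -0.062, -0.009], [-0.062, 0.998, -0.009], [0.01, -0.008, -1.0]]
wrist_force: [-0.5, -0.5, 0.1]
width: 0.0527
```

```bash
python3 - <<'E'
from h import *
go(case2w(0,-.0525),.112,np.pi/2+YAW)
for n in("scene","top"):
    p,d=r.read_camera(n);np.savez(f'{n}1.npz',p=p,d=d)
    if n=='top': q=p[150:260,290:400];f=5.4
    else: q=p[180:300,220:360];f=5
    cv2.imwrite(f'pics/{n}1.png',cv2.resize(q[:,:,::-1],None,fx=f,fy=f,interpolation=cv2.INTER_CUBIC))
E
```

```text
t 4.77 tip w [ 0.5127 -0.3098  0.2005] case [ 0.001 -0.33 ] w 0.0527 F [-0.5 -0.5  0.1]
tooly ang 1.6333 zaxis [-0.009  -0.0085 -0.9999] q [-0.59  0.09  1.27 -0.01  1.78 -2.23] rem tool cm [-0.16 27.82  8.63]
yaw needed 0.006480553382286036
```

View pics/top1.png

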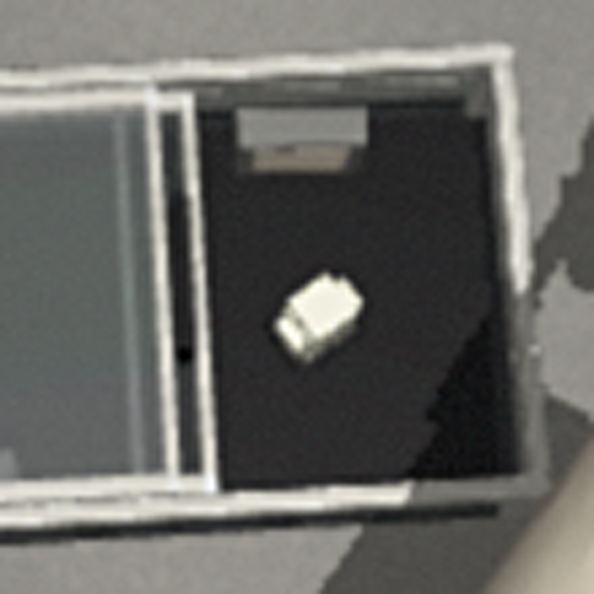

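View pics/scene1.png

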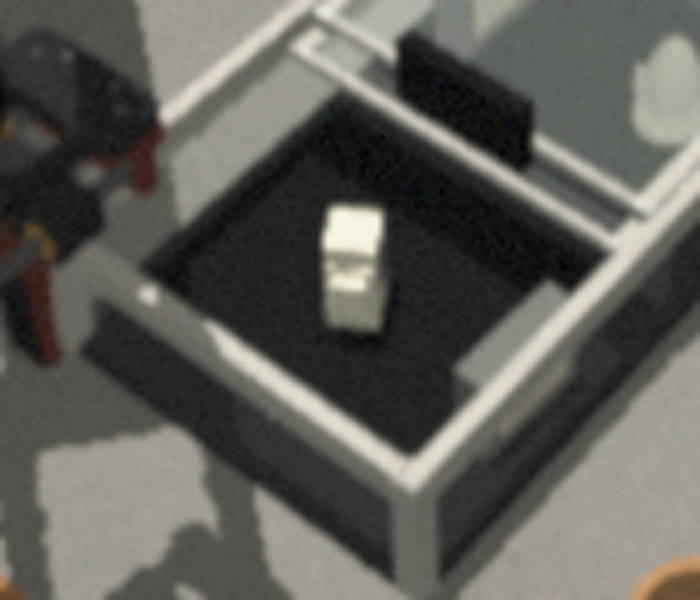

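```bash
python3 - <<'E'
from h import *
np.set_printoptions(precision=4,suppress=True)
for n,(a,b,c,d_) in(('top',(195,222,335,362)),('scene',(215,250,275,302))):
    f=np.load(n+'1.npz');p=f['p'];d=f['d']
    m=p.min(2)>130
    P=[];
    for v in range(a,b):
        for u in range(c,d_):
            if m[v,u]: P.append([*dep(n,d,u,v),u,v])
    P=np.array(P);print(n,len(P));
    h=np.histogram(P[:,2],np.arange(0,.1,.006));print(h[0])
    for lo,hi in((.066,.085),(.035,.064)):
        q=P[(P[:,2]>lo)&(P[:,2]<hi)]
        if len(q)<5: continue
        rc=cv2.minAreaRect(q[:,:2].astype(np.float32)*1000)
        print(lo,len(q),q[:,:3].mean(0),rc)
        # assumed-plane contour
        z=.074 if lo>.06 else .056
        w=np.array([atz(n,x,y,z)[:2] for x,y in q[:,3:]])
        rc=cv2.minAreaRect(w.astype(np.float32)*1000);print('  plane',z,rc,w2case(np.array(rc[0])/1000))
E
```

```text
top 131
[ 0  0  1  0  0  0  0  4  7 22 11 30 52  2  0  0]
0.066 84 [ 0.4885 -0.0823  0.073 ] ((488.99884033203125, -82.07969665527344), (25.27405548095703, 25.963735580444336), 34.565895080566406)
  plane 0.074 ((488.9738464355469, -82.07256317138672), (26.343120574951172, 26.531925201416016), 33.85688400268555) [-0.0099 -0.1013]
0.035 44 [ 0.4846 -0.0767  0.0559] ((487.60699462890625, -82.87374877929688), (21.091901779174805, 43.526222229003906), 29.18767547607422)
  plane 0.056 ((487.50177001953125, -81.80528259277344), (21.552003860473633, 45.30875015258789), 29.36164093017578) [-0.0114 -0.1009]
scene 156
[ 0  5  0  0  0  0  0  0  4 31 14  9 91  2  0  0]
0.066 102 [ 0.4895 -0.0847  0.0747] ((488.48822021484375, -84.70523071289062), (26.58407211303711, 28.17160415649414), 34.227012634277344)
  plane 0.074 ((490.010986328125, -86.16319274902344), (26.436548233032227, 34.17888641357422), 34.920711517333984) [-0.0091 -0.1054]
0.035 49 [ 0.4977 -0.0971  0.0581] ((498.1066589355469, -98.30812072753906), (22.84581756591797, 12.379044532775879), 34.862831115722656)
  plane 0.056 ((495.92779541015625, -96.84229278564453), (23.221786499023438, 17.94674301147461), 34.38884735107422) [-0.0038 -0.1164]
```

```bash
python3 - <<'E'
from h import *
def box(x,y,z0,z1):
    return [[sx*x/2,sy*y/2,z] for z in(z0,z1) for sx,sy in((-1,-1),(1,-1),(1,1),(-1,1))]
tiles=[]
for n,(x0,y0,w,h) in(('top',(325,185,45,45)),('scene',(265,210,45,45))):
    p=np.load(n+'1.npz')['p'][:,:,::-1];f=8
    base=cv2.resize(p[y0:y0+h,x0:x0+w],None,fx=f,fy=f,interpolation=cv2.INTER_CUBIC)
    row=[]
    for ang in(34,124):
        im=np.clip(base.astype(int)*1.0,0,255).astype(np.uint8)
        a=np.radians(ang);R=np.array([[np.cos(a),-np.sin(a),0],[np.sin(a),np.cos(a),0],[0,0,1]])
        for b,col in((box(26,26,.052,.066),(0,0,255)),(box(16,44,.024,.048),(0,200,0)),(box(36,44,0,.006),(255,0,0))):
            b=np.array(b)*[1e-3,1e-3,1];P=b@R.T+[.489,-.083,.008]
            q=((proj(n,P)-[x0,y0]+.5)*f).astype(int)
            for k in(0,4): cv2.polylines(im,[q[k:k+4].reshape(-1,1,2)],True,col,1)
            for k in range(4): cv2.line(im,tuple(map(int,q[k])),tuple(map(int,q[k+4])),col,1)
        row.append(im)
    tiles.append(np.hstack(row))
cv2.imwrite('pics/fit1.png',cv2.resize(np.vstack(tiles),(600,600)))
E
```

```text
(no output)
```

View pics/fit1.png

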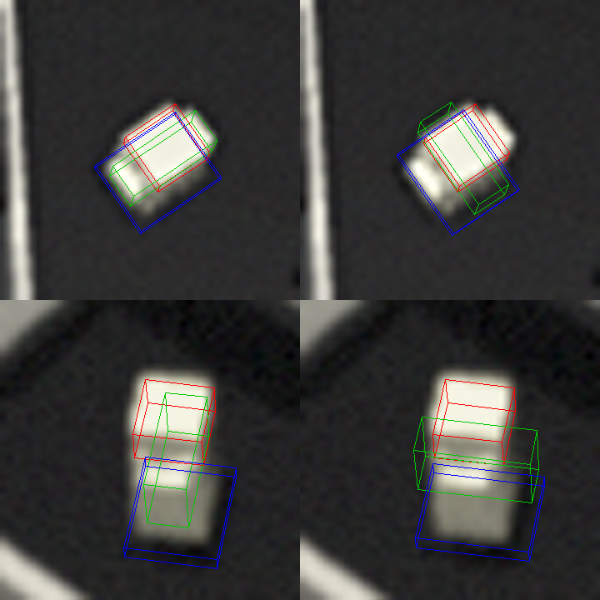

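carry_out(commands=[{"x": 0.1,"y": 2.5,"z": 0,"yaw": 0},{"x": 0.1,"y": 2.5,"z": 0,"yaw": 0},{"x": 0.1,"y": 2.5,"z": 0,"yaw": 0},{"x": 0.1,"y": 2.5,"z": 0,"yaw": 0},{"x": 0.1,"y": 2.5,"z": 0,"yaw": 0},{"x": 0.1,"y": 2.5,"z": 0,"yaw": 0},{"x": 0.1,"y": 2.5,"z": 0,"yaw": 0},{"x": 0.1,"y": 2.0,"z": 0,"yaw": 0},{"x": 0,"y": 1,"z": 0,"yaw": 0.116},{"x": 0,"y": 0,"z": 0,"yaw": 0.116},{"x": 0,"y": 0,"z": 0,"yaw": 0.116},{"x": 0,"y": 0,"z": 0,"yaw": 0.116},{"x": 0,"y": 0,"z": 0,"yaw": 0.116},{"x": 0,"y": 0,"z": 0,"yaw": 0.116},{"x": 0,"y": 0,"z": 0,"yaw": 0.116},{"x": 0,"y": 0,"z": 0,"yaw": 0.116},{"x": 0,"y": 0,"z": 0,"yaw": 0.112},{"x": 0,"y": 0,"z": 0,"yaw": 0}])

```text
t: 6.37
tcp_pos: [0.4927, -0.0838, 0.3818]
tcp_rot: [[-0.521, 0.854, 0.003], [0.853, 0.521, 0.016], [0.013, 0.011, -1.0]]
wrist_force: [-0.4, -0.0, -0.3]
width: 0.0527
```

```bash
python3 - <<'E'
from h import *
go((.489,-.083),.056,.593)
E
```

```text
t 6.37 tip w [ 0.4932 -0.0808  0.1999] case [-0.0056 -0.1002] w 0.0527 F [-0.4 -0.  -0.3]
tooly ang 0.548 zaxis [ 0.0029  0.0165 -0.9999] q [-0.24 -0.18  1.54  0.02  1.79 -0.79] rem tool cm [-0.15 -0.64 14.38]
yaw needed -0.04500049001194273
```

carry_out(commands=[{"x": -0.1,"y": -0.3,"z": 1.0,"yaw": -0.045},{"x": 0,"y": -0.3,"z": 2.0,"yaw": 0},{"x": 0,"y": 0,"z": 2.0,"yaw": 0},{"x": 0,"y": 0,"z": 2.0,"yaw": 0},{"x": 0,"y": 0,"z": 1.5,"yaw": 0},{"x": 0,"y": 0,"z": 0,"yaw": 0}])

```text
t: 6.87
tcp_pos: [0.4884, -0.0825, 0.2967]
tcp_rot: [[-0.582, 0.813, 0.012], [0.813, 0.582, 0.021], [0.01, 0.022, -1.0]]
wrist_force: [-0.5, 0.7, -0.7]
width: 0.0526
```

```bash
python3 - <<'E'
from h import *
go((.489,-.083),.056,.593)
E
```

```text
t 6.87 tip w [ 0.4905 -0.0787  0.1148] case [-0.0082 -0.098 ] w 0.0526 F [-0.5  0.7 -0.7]
tooly ang 0.621 zaxis [ 0.0115  0.0209 -0.9997] q [-0.24 -0.19  1.69  0.02  1.63 -0.86] rem tool cm [-0.32 -0.5   5.87]
yaw needed 0.027997764135367365
```

carry_out(commands=[{"x": -0.15,"y": -0.25,"z": 0.5,"yaw": 0.028},{"x": -0.1,"y": -0.2,"z": 1.0,"yaw": 0},{"x": 0,"y": 0,"z": 1.0,"yaw": 0},{"x": 0,"y": 0,"z": 1.0,"yaw": 0},{"x": 0,"y": 0,"z": 1.0,"yaw": 0},{"x": 0,"y": 0,"z": 0.7,"yaw": 0},{"x": 0,"y": 0,"z": 0,"yaw": 0}])

```text
t: 7.45
tcp_pos: [0.4871, -0.0856, 0.2429]
tcp_rot: [[-0.563, 0.827, 0.016], [0.827, 0.562, 0.022], [0.009, 0.025, -1.0]]
wrist_force: [0.2, -0.3, 0.3]
width: 0.0528
```

```bash
python3 - <<'E'
from h import *
go((.489,-.083),.056,.593)
E
```

```text
t 7.45 tip w [ 0.4901 -0.0816  0.0609] case [-0.0088 -0.1009] w 0.0528 F [ 0.2 -0.3  0.3]
tooly ang 0.5974 zaxis [ 0.0162  0.0215 -0.9996] q [-0.25 -0.17  1.77  0.02  1.53 -0.85] rem tool cm [-0.06 -0.18  0.49]
yaw needed 0.004420881854125702
```

carry_out(commands=[{"x": -0.05,"y": -0.15,"z": 0.4,"yaw": 0},{"x": 0,"y": 0,"z": 0.1,"yaw": 0},{"x": 0,"y": 0,"z": 0,"yaw": 0}])

```text
t: 7.7
tcp_pos: [0.4862, -0.0868, 0.2371]
tcp_rot: [[-0.563, 0.826, 0.016], [0.826, 0.563, 0.022], [0.009, 0.025, -1.0]]
wrist_force: [0.5, -0.2, 0.1]
width: 0.0527
```

carry_out(commands=[{"x": 0,"y": 0,"z": 0,"yaw": 0},{"x": 0,"y": 0,"z": 0,"yaw": 0},{"x": 0,"y": 0,"z": 0,"yaw": 0},{"x": 0,"y": 0,"z": 0,"yaw": 0},{"x": 0,"y": 0,"z": 0,"yaw": 0},{"x": 0,"y": 0,"z": 0,"yaw": 0}], jaw=1)

```text
t: 8.2
tcp_pos: [0.4866, -0.087, 0.2386]
tcp_rot: [[-0.563, 0.826, 0.018], [0.826, 0.563, 0.021], [0.007, 0.027, -1.0]]
wrist_force: [0.4, -0.5, -1.3]
width: 0.0258
```

```bash
python3 - <<'E'
from h import *
go((.489,-.083),.056,.593)
E
```

```text
t 8.20 tip w [ 0.4899 -0.0831  0.0567] case [-0.009  -0.1024] w 0.0258 F [ 0.4 -0.5 -1.3]
tooly ang 0.5977 zaxis [ 0.0181  0.0211 -0.9996] q [-0.25 -0.17  1.78  0.02  1.52 -0.85] rem tool cm [ 0.06 -0.07  0.07]
yaw needed 0.004742094252425
```

carry_out(commands=[{"x": 0,"y": 0,"z": -0.5,"yaw": 0},{"x": 0,"y": 0,"z": -1.0,"yaw": 0},{"x": 0,"y": 0,"z": -1.5,"yaw": 0},{"x": 0,"y": 0,"z": -1.5,"yaw": 0},{"x": 0,"y": 0,"z": -1.5,"yaw": 0},{"x": 0,"y": 0,"z": -1.5,"yaw": 0},{"x": 0,"y": 0,"z": -1.5,"yaw": 0},{"x": 0,"y": 0,"z": -1.5,"yaw": 0},{"x": 0,"y": 0,"z": -1.5,"yaw": 0},{"x": 0,"y": 0,"z": -1.5,"yaw": 0},{"x": 0,"y": 0,"z": -1.5,"yaw": 0},{"x": 0,"y": 0,"z": -0.5,"yaw": 0},{"x": 0,"y": 0,"z": 0,"yaw": 0},{"x": 0,"y": 0,"z": 0,"yaw": 0}])

```text
t: 9.37
tcp_pos: [0.482, -0.09, 0.4089]
tcp_rot: [[-0.563, 0.826, 0.02], [0.826, 0.563, 0.02], [0.006, 0.028, -1.0]]
wrist_force: [-0.7, -0.4, -1.6]
width: 0.026
```

```bash
python3 - <<'E'
from h import *
go((.589,-.382),.20,.593)
p,d=r.read_camera('scene');cv2.imwrite('pics/s2.png',p[:,:,::-1])
E
```

```text
t 9.37 tip w [ 0.4856 -0.0863  0.227 ] case [-0.0135 -0.1053] w 0.0260 F [-0.7 -0.4 -1.6]
tooly ang 0.598 zaxis [ 0.02    0.0204 -0.9996] q [-0.26 -0.21  1.51  0.03  1.82 -0.85] rem tool cm [-30.27  -8.17   2.31]
yaw needed 0.004959239208726984
```

View pics/s2.png

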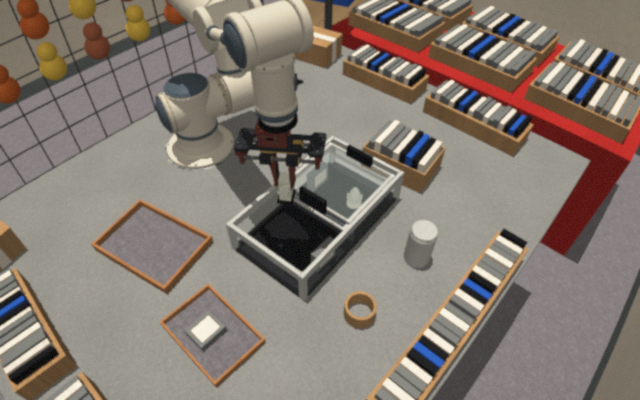

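The toy robot hangs in the gripper at about (287,190), clear of the case; the tray is at about (212,333), with its free far side around (235,350).

carry_out(commands=[{"x": -1.0,"y": -0.3,"z": 0,"yaw": 0},{"x": -2.0,"y": -0.5,"z": 0,"yaw": 0},{"x": -2.0,"y": -0.5,"z": 0,"yaw": 0},{"x": -2.0,"y": -0.5,"z": 0,"yaw": 0},{"x": -2.0,"y": -0.5,"z": 0,"yaw": 0},{"x": -2.0,"y": -0.5,"z": 0,"yaw": 0},{"x": -2.0,"y": -0.5,"z": 0,"yaw": 0},{"x": -2.0,"y": -0.5,"z": 0,"yaw": 0},{"x": -2.0,"y": -0.5,"z": 0,"yaw": 0},{"x": -2.0,"y": -0.5,"z": 0,"yaw": 0},{"x": -2.0,"y": -0.5,"z": 0,"yaw": 0},{"x": -2.0,"y": -0.5,"z": 0,"yaw": 0},{"x": -2.0,"y": -0.5,"z": 0,"yaw": 0},{"x": -2.0,"y": -0.5,"z": 0,"yaw": 0},{"x": -2.0,"y": -0.5,"z": 0,"yaw": 0},{"x": -1,"y": -0.3,"z": 0,"yaw": 0},{"x": 0,"y": 0,"z": 0,"yaw": 0}])

```text
t: 10.83
tcp_pos: [0.5919, -0.407, 0.3721]
tcp_rot: [[-0.562, 0.827, -0.013], [0.826, 0.562, 0.036], [0.037, 0.01, -0.999]]
wrist_force: [0.3, 0.4, -2.4]
width: 0.026
```

```bash
python3 - <<'E'
from h import *
go((.589,-.382),.056,.593)
E
```

```text
t 10.83 tip w [ 0.5895 -0.4004  0.1902] case [ 0.0727 -0.4247] w 0.0260 F [ 0.3  0.4 -2.4]
tooly ang 0.5973 zaxis [-0.0128  0.0364 -0.9993] q [-0.65  0.44  0.88  0.02  1.85 -1.25] rem tool cm [ 1.05  0.86 13.48]
yaw needed 0.004282921643160131
```

carry_out(commands=[{"x": 0.5,"y": 0.4,"z": 1.0,"yaw": 0},{"x": 0.5,"y": 0.4,"z": 1.5,"yaw": 0},{"x": 0,"y": 0,"z": 1.5,"yaw": 0},{"x": 0,"y": 0,"z": 1.5,"yaw": 0},{"x": 0,"y": 0,"z": 1.5,"yaw": 0},{"x": 0,"y": 0,"z": 1.5,"yaw": 0},{"x": 0,"y": 0,"z": 1.0,"yaw": 0},{"x": 0,"y": 0,"z": 0.5,"yaw": 0},{"x": 0,"y": 0,"z": 0,"yaw": 0},{"x": 0,"y": 0,"z": 0,"yaw": 0}])

```text
t: 11.67
tcp_pos: [0.5882, -0.3905, 0.2569]
tcp_rot: [[-0.561, 0.827, -0.025], [0.826, 0.561, 0.046], [0.052, 0.005, -0.999]]
wrist_force: [-0.1, 0.3, -1.3]
width: 0.0261
```

```bash
python3 - <<'E'
from h import *
go((.589,-.382),.056,.593)
E
```

```text
t 11.67 tip w [ 0.5836 -0.3822  0.0751] case [ 0.0677 -0.4062] w 0.0261 F [-0.1  0.3 -1.3]
tooly ang 0.5962 zaxis [-0.0252  0.0458 -0.9986] q [-0.64  0.42  1.11  0.02  1.66 -1.23] rem tool cm [-0.39  0.45  1.9 ]
yaw needed 0.0031794177112255406
```

carry_out(commands=[{"x": -0.4,"y": 0.5,"z": 0,"yaw": 0},{"x": 0,"y": 0,"z": 0.5,"yaw": 0},{"x": 0,"y": 0,"z": 0.5,"yaw": 0},{"x": 0,"y": 0,"z": 0.4,"yaw": 0},{"x": 0,"y": 0,"z": 0,"yaw": 0},{"x": 0,"y": 0,"z": 0,"yaw": 0}])

```text
t: 12.17
tcp_pos: [0.5957, -0.3908, 0.2456]
tcp_rot: [[-0.561, 0.827, -0.02], [0.826, 0.562, 0.042], [0.046, 0.007, -0.999]]
wrist_force: [-0.1, -0.2, -2.2]
width: 0.0259
```

```bash
python3 - <<'E'
from h import *
go((.589,-.382),.054,.593)
for n in("scene","top"):
    p,d=r.read_camera(n)
    if n=='top': q=p[130:240,400:510];f=5
    else: q=p[260:400,140:300];f=5
    cv2.imwrite(f'pics/{n}3.png',cv2.resize(q[:,:,::-1],None,fx=f*.8,fy=f*.8,interpolation=cv2.INTER_CUBIC))
E
```

```text
t 12.17 tip w [ 0.5921 -0.3832  0.0638] case [ 0.0762 -0.4077] w 0.0259 F [-0.1 -0.2 -2.2]
tooly ang 0.5965 zaxis [-0.0199  0.042  -0.9989] q [-0.63  0.44  1.11  0.02  1.64 -1.23] rem tool cm [ 0.23 -0.2   0.99]
yaw needed 0.003503633942769424
```

View pics/scene3.png

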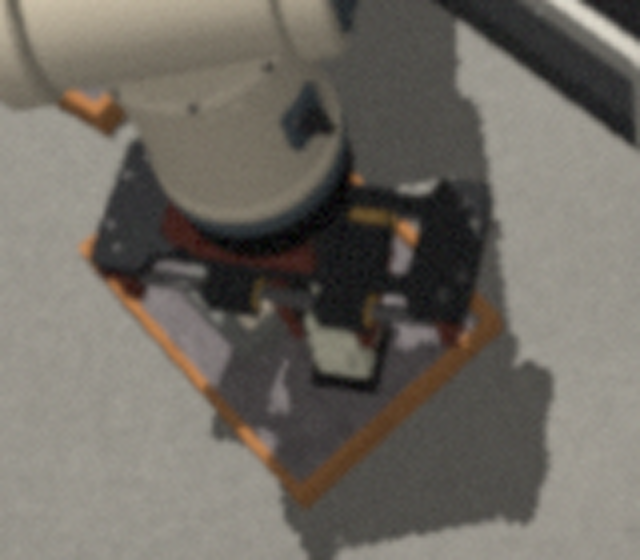

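carry_out(commands=[{"x": 0,"y": 0,"z": 0.3,"yaw": 0},{"x": 0,"y": 0,"z": 0.3,"yaw": 0},{"x": 0,"y": 0,"z": 0.2,"yaw": 0},{"x": 0,"y": 0,"z": 0,"yaw": 0}])

```text
t: 12.6
tcp_pos: [0.5954, -0.3907, 0.2376]
tcp_rot: [[-0.561, 0.827, -0.019], [0.826, 0.562, 0.041], [0.045, 0.007, -0.999]]
wrist_force: [-0.0, 1.0, -1.3]
width: 0.0263
```

```bash
python3 - <<'E'
from h import *
go((.589,-.382),.054,.593)
E
```

```text
t 12.60 tip w [ 0.5919 -0.3831  0.0558] case [ 0.0761 -0.4076] w 0.0263 F [-0.   1.  -1.3]
tooly ang 0.5963 zaxis [-0.0191  0.0414 -0.999 ] q [-0.63  0.44  1.12  0.02  1.62 -1.23] rem tool cm [ 0.25 -0.18  0.19]
yaw needed 0.00325432342249643
```

carry_out(commands=[{"x": 0,"y": 0,"z": 0.1,"yaw": 0},{"x": 0,"y": 0,"z": 0.1,"yaw": 0},{"x": 0,"y": 0,"z": 0,"yaw": 0}])

```text
t: 12.85
tcp_pos: [0.5953, -0.3906, 0.2364]
tcp_rot: [[-0.561, 0.827, -0.019], [0.826, 0.561, 0.041], [0.044, 0.008, -0.999]]
wrist_force: [-0.1, -0.1, -0.6]
width: 0.0256
```

```bash
python3 - <<'E'
from h import *
go((.589,-.382),.054,.593)
E
```

```text
t 12.85 tip w [ 0.592  -0.3832  0.0546] case [ 0.0761 -0.4077] w 0.0256 F [-0.1 -0.1 -0.6]
tooly ang 0.5962 zaxis [-0.0186  0.0409 -0.999 ] q [-0.63  0.44  1.12  0.02  1.62 -1.23] rem tool cm [ 0.26 -0.18  0.07]
yaw needed 0.003207242827556578
```

carry_out(commands=[{"x": 0,"y": 0,"z": 0.1,"yaw": 0},{"x": 0,"y": 0,"z": 0.1,"yaw": 0},{"x": 0,"y": 0,"z": 0,"yaw": 0}])

```text
t: 13.1
tcp_pos: [0.5953, -0.3907, 0.2364]
tcp_rot: [[-0.561, 0.827, -0.017], [0.827, 0.561, 0.04], [0.042, 0.008, -0.999]]
wrist_force: [0.7, -0.2, -0.2]
width: 0.0258
```

```bash
python3 - <<'E'
from h import *
go((.589,-.382),.054,.593)
E
```

```text
t 13.10 tip w [ 0.5922 -0.3835  0.0546] case [ 0.0763 -0.408 ] w 0.0258 F [ 0.7 -0.2 -0.2]
tooly ang 0.5962 zaxis [-0.017   0.0395 -0.9991] q [-0.63  0.44  1.12  0.02  1.62 -1.23] rem tool cm [ 0.3  -0.18  0.07]
yaw needed 0.003154452356883497
```

carry_out(commands=[{"x": 0,"y": 0,"z": 0.2,"yaw": 0},{"x": 0,"y": 0,"z": 0.1,"yaw": 0}])

```text
t: 13.27
tcp_pos: [0.5952, -0.3907, 0.2362]
tcp_rot: [[-0.561, 0.828, -0.015], [0.827, 0.561, 0.038], [0.04, 0.009, -0.999]]
wrist_force: [-1.9, 2.2, 3.6]
width: 0.0261
```

```bash
python3 - <<'E'
from h import *
go((.589,-.382),.054,.593)
E
```

```text
t 13.27 tip w [ 0.5924 -0.3838  0.0543] case [ 0.0765 -0.4083] w 0.0261 F [-1.9  2.2  3.6]
tooly ang 0.5961 zaxis [-0.0153  0.0379 -0.9992] q [-0.63  0.44  1.13  0.02  1.62 -1.23] rem tool cm [ 0.34 -0.18  0.05]
yaw needed 0.003100895344486876
```

carry_out(commands=[{"x": 0,"y": 0,"z": 0,"yaw": 0},{"x": 0,"y": 0,"z": 0,"yaw": 0},{"x": 0,"y": 0,"z": 0,"yaw": 0},{"x": 0,"y": 0,"z": 0,"yaw": 0},{"x": 0,"y": 0,"z": 0,"yaw": 0},{"x": 0,"y": 0,"z": 0,"yaw": 0}], jaw=0.4)

```text
t: 13.77
tcp_pos: [0.5955, -0.3907, 0.2346]
tcp_rot: [[-0.561, 0.827, -0.015], [0.827, 0.561, 0.038], [0.04, 0.009, -0.999]]
wrist_force: [-0.8, 0.1, 0.1]
width: 0.0524
```

carry_out(commands=[{"x": 0,"y": 0,"z": -0.5,"yaw": 0},{"x": 0,"y": 0,"z": -1,"yaw": 0},{"x": 0,"y": 0,"z": -1.5,"yaw": 0},{"x": 0,"y": 0,"z": -2,"yaw": 0},{"x": 0,"y": 0,"z": -2,"yaw": 0},{"x": 0,"y": 0,"z": -2,"yaw": 0},{"x": 0,"y": 0,"z": -2,"yaw": 0},{"x": 0,"y": 0,"z": -2,"yaw": 0},{"x": 0,"y": 0,"z": 0,"yaw": 0}])

```text
t: 14.52
tcp_pos: [0.597, -0.3955, 0.374]
tcp_rot: [[-0.561, 0.827, -0.016], [0.827, 0.562, 0.039], [0.041, 0.009, -0.999]]
wrist_force: [0.6, 0.0, 1.0]
width: 0.0531
```

```bash
python3 - <<'E'
from h import *
go(case2w(0,-.005),.18,np.pi/2+YAW)
for n in("scene","top"):
    p,d=r.read_camera(n)
    if n=='top': q=p[130:240,400:510];f=5
    else: q=p[260:400,140:300];f=5
    cv2.imwrite(f'pics/{n}4.png',cv2.resize(q[:,:,::-1],None,fx=f*.8,fy=f*.8,interpolation=cv2.INTER_CUBIC))
E
```

```text
t 14.52 tip w [ 0.594  -0.3884  0.1922] case [ 0.0778 -0.413 ] w 0.0531 F [0.6 0.  1. ]
tooly ang 0.5963 zaxis [-0.016   0.0389 -0.9991] q [-0.64  0.43  0.89  0.02  1.86 -1.23] rem tool cm [38.91 14.3   2.94]
yaw needed -1.0305320084774212
```

View pics/scene4.png

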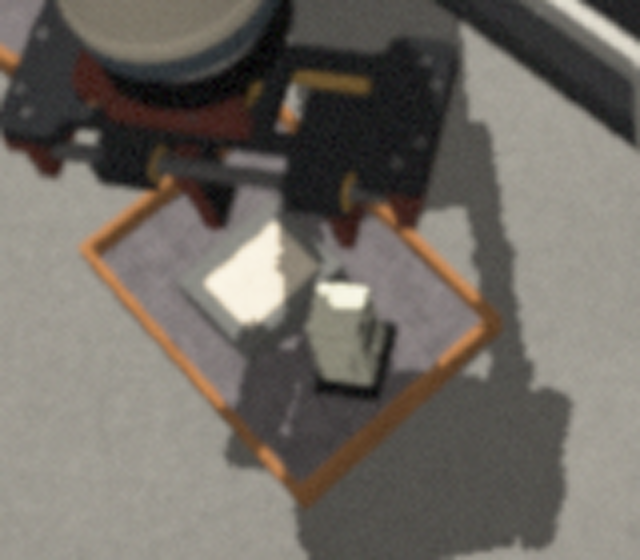

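View pics/top4.png

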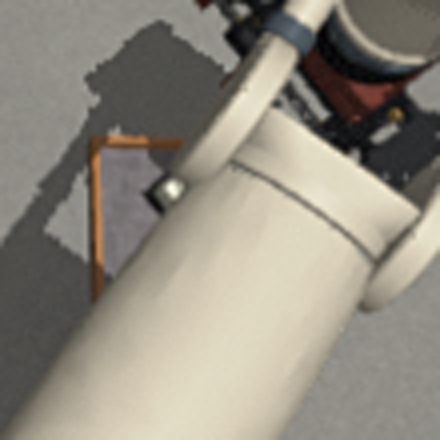

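carry_out(commands=[{"x": 1.0,"y": 0.4,"z": 0,"yaw": 0},{"x": 2.0,"y": 0.7,"z": 0,"yaw": 0},{"x": 2.0,"y": 0.7,"z": 0,"yaw": 0},{"x": 2.0,"y": 0.7,"z": 0.1,"yaw": 0},{"x": 2.0,"y": 0.7,"z": 0.1,"yaw": 0},{"x": 2.0,"y": 0.7,"z": 0.1,"yaw": 0},{"x": 2.0,"y": 0.7,"z": 0.1,"yaw": 0},{"x": 2.0,"y": 0.7,"z": 0.1,"yaw": 0},{"x": 2.0,"y": 0.7,"z": 0.1,"yaw": 0},{"x": 2.0,"y": 0.7,"z": 0.1,"yaw": 0},{"x": 2.0,"y": 0.7,"z": 0.1,"yaw": 0},{"x": 2.0,"y": 0.7,"z": 0.1,"yaw": 0},{"x": 2.0,"y": 0.7,"z": 0.1,"yaw": 0},{"x": 2.0,"y": 0.7,"z": 0.1,"yaw": 0},{"x": 2.0,"y": 0.7,"z": 0.1,"yaw": 0},{"x": 2.0,"y": 0.7,"z": 0.1,"yaw": 0},{"x": 2.0,"y": 0.7,"z": 0.1,"yaw": 0},{"x": 2.0,"y": 0.7,"z": 0.1,"yaw": 0},{"x": 0,"y": 0,"z": 0,"yaw": 0}], jaw=1)

```text
t: 16.2
tcp_pos: [0.4924, -0.0198, 0.3303]
tcp_rot: [[-0.554, 0.829, -0.078], [0.827, 0.559, 0.066], [0.098, -0.027, -0.995]]
wrist_force: [0.1, 0.2, -0.2]
width: 0.0007
```

carry_out(commands=[{"x": 0,"y": 0,"z": 0,"yaw": -0.116},{"x": 0,"y": 0,"z": 0,"yaw": -0.116},{"x": 0,"y": 0,"z": 0,"yaw": -0.116},{"x": 0,"y": 0,"z": 0,"yaw": -0.116},{"x": 0,"y": 0,"z": 0,"yaw": -0.116},{"x": 0,"y": 0,"z": 0,"yaw": -0.116},{"x": 0,"y": 0,"z": 0,"yaw": -0.116},{"x": 0,"y": 0,"z": 0,"yaw": -0.116},{"x": 0,"y": 0,"z": 0,"yaw": -0.1},{"x": 0,"y": 0,"z": 0,"yaw": 0}])

```text
t: 17.03
tcp_pos: [0.4905, -0.0227, 0.3154]
tcp_rot: [[-0.99, -0.098, -0.096], [-0.105, 0.992, 0.066], [0.089, 0.075, -0.993]]
wrist_force: [-0.6, 1.8, 8.0]
width: 0.0005
```

```bash
python3 - <<'E'
from h import *
go(case2w(0,.005),.112,np.pi/2+YAW)
E
```

```text
t 17.03 tip w [ 0.473  -0.0107  0.1346] case [-0.0219 -0.0291] w 0.0005 F [-0.6  1.8  8. ]
tooly ang 1.6695 zaxis [-0.0963  0.0656 -0.9932] q [-0.13 -0.16  1.63  0.05  1.77 -1.8 ] rem tool cm [-2.55  3.14  2.29]
yaw needed 0.04272606933282086
```

carry_out(commands=[{"x": 0,"y": 0,"z": -1.0,"yaw": 0},{"x": 0,"y": 0,"z": -1.0,"yaw": 0},{"x": 0,"y": 0,"z": -1.0,"yaw": 0},{"x": -0.8,"y": 1.0,"z": 0,"yaw": 0.04},{"x": -0.8,"y": 1.0,"z": 0,"yaw": 0},{"x": -0.8,"y": 1.0,"z": 0,"yaw": 0},{"x": 0,"y": 0,"z": 0,"yaw": 0}])

```text
t: 17.62
tcp_pos: [0.5167, 0.0058, 0.3449]
tcp_rot: [[-0.993, -0.054, -0.101], [-0.061, 0.996, 0.065], [0.097, 0.071, -0.993]]
wrist_force: [0.1, -0.0, 0.1]
width: -0.0
```

```bash
python3 - <<'E'
from h import *
go(case2w(0,.005),.112,np.pi/2+YAW)
for n in("scene",):
    p,d=r.read_camera(n)
    cv2.imwrite(f'pics/{n}5.png',p[:,:,::-1])
E
```

```text
t 17.62 tip w [0.4983 0.0177 0.1642] case [ 0.005  -0.0022] w -0.0000 F [ 0.1 -0.   0.1]
tooly ang 1.6248 zaxis [-0.1013  0.0652 -0.9927] q [-0.07 -0.09  1.52  0.06  1.82 -1.69] rem tool cm [-0.01  0.35  5.28]
yaw needed -0.0019633032113941518
```

View pics/scene5.png

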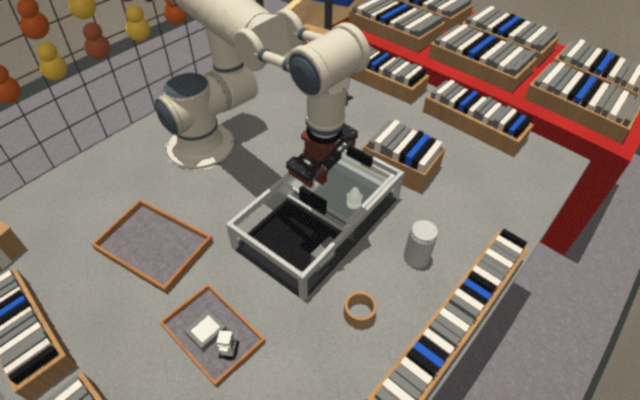

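carry_out(commands=[{"x": 0,"y": 0.5,"z": 0.6,"yaw": 0},{"x": 0,"y": 0,"z": 0.8,"yaw": 0},{"x": 0,"y": 0,"z": 0.8,"yaw": 0},{"x": 0,"y": 0,"z": 0.8,"yaw": 0},{"x": 0,"y": 0,"z": 0.8,"yaw": 0},{"x": 0,"y": 0,"z": 0.7,"yaw": 0},{"x": 0,"y": 0,"z": 0,"yaw": 0}])

```text
t: 18.25
tcp_pos: [0.51, 0.0135, 0.2933]
tcp_rot: [[-0.993, -0.056, -0.107], [-0.063, 0.996, 0.064], [0.103, 0.07, -0.992]]
wrist_force: [0.4, 0.2, 0.1]
width: 0.0003
```

```bash
python3 - <<'E'
from h import *
go(case2w(0,-.1685),.112,np.pi/2+YAW)
E
```

```text
t 18.25 tip w [0.4905 0.0251 0.1127] case [-0.0024  0.0057] w 0.0003 F [0.4 0.2 0.1]
tooly ang 1.6267 zaxis [-0.1067  0.0637 -0.9922] q [-0.06 -0.1   1.62  0.06  1.73 -1.68] rem tool cm [ -0.12 -17.38  -1.17]
yaw needed -6.871476920666808e-05
```

carry_out(commands=[{"x": 0,"y": -1,"z": -0.08,"yaw": 0},{"x": 0,"y": -1,"z": -0.08,"yaw": 0},{"x": 0,"y": -1,"z": -0.08,"yaw": 0},{"x": 0,"y": -1,"z": -0.08,"yaw": 0},{"x": 0,"y": -1,"z": -0.08,"yaw": 0},{"x": 0,"y": -1,"z": -0.08,"yaw": 0},{"x": 0,"y": -1,"z": -0.08,"yaw": 0},{"x": 0,"y": -1,"z": -0.08,"yaw": 0}])

```text
t: 18.92
tcp_pos: [0.515, -0.0736, 0.2935]
tcp_rot: [[-0.992, -0.057, -0.109], [-0.065, 0.996, 0.067], [0.104, 0.073, -0.992]]
wrist_force: [-0.0, 2.2, -2.1]
width: -0.0001
```

```bash
python3 - <<'E'
from h import *
go(case2w(0,-.1685),.112,np.pi/2+YAW)
E
```

```text
t 18.92 tip w [ 0.4952 -0.0614  0.113 ] case [-0.0025 -0.081 ] w -0.0001 F [-0.   2.2 -2.1]
tooly ang 1.6281 zaxis [-0.1086  0.0669 -0.9918] q [-0.22 -0.06  1.59  0.04  1.74 -1.85] rem tool cm [-0.18 -8.73 -0.57]
yaw needed 0.001343892745725661
```

carry_out(commands=[{"x": 0,"y": -1,"z": -0.07,"yaw": 0},{"x": 0,"y": -1,"z": -0.07,"yaw": 0},{"x": 0,"y": -1,"z": -0.07,"yaw": 0},{"x": 0,"y": -1,"z": -0.07,"yaw": 0},{"x": 0,"y": -1,"z": -0.07,"yaw": 0},{"x": 0,"y": -1,"z": -0.07,"yaw": 0},{"x": 0,"y": -0.6,"z": -0.05,"yaw": 0},{"x": 0,"y": -0.4,"z": 0,"yaw": 0}])

```text
t: 19.58
tcp_pos: [0.5197, -0.1535, 0.2934]
tcp_rot: [[-0.993, -0.055, -0.109], [-0.062, 0.996, 0.066], [0.105, 0.073, -0.992]]
wrist_force: [-0.4, 2.7, 0.6]
width: 0.0004
```

```bash
python3 - <<'E'
from h import *
go(case2w(0,-.1685),.112,np.pi/2+YAW)
E
```

```text
t 19.58 tip w [ 0.4999 -0.1414  0.1129] case [-0.0023 -0.1611] w 0.0004 F [-0.4  2.7  0.6]
tooly ang 1.6258 zaxis [-0.1087  0.0664 -0.9919] q [-0.36 -0.    1.53  0.02  1.74 -1.98] rem tool cm [-0.24 -0.75  0.01]
yaw needed -0.0009949409941700793
```

Approach the stop gently, watching the force.

carry_out(commands=[{"x": 0,"y": -0.3,"z": 0,"yaw": 0},{"x": 0,"y": -0.3,"z": 0,"yaw": 0},{"x": 0,"y": -0.2,"z": 0,"yaw": 0},{"x": 0,"y": -0.2,"z": 0,"yaw": 0}])

```text
t: 19.92
tcp_pos: [0.5203, -0.1628, 0.2934]
tcp_rot: [[-0.992, -0.056, -0.109], [-0.065, 0.995, 0.073], [0.105, 0.079, -0.991]]
wrist_force: [-2.1, 11.6, 2.8]
width: 0.0002
```

carry_out(commands=[{"x": 0,"y": -0.3,"z": 0,"yaw": 0},{"x": 0,"y": -0.2,"z": 0,"yaw": 0}])

```text
t: 20.08
tcp_pos: [0.5206, -0.1642, 0.2934]
tcp_rot: [[-0.992, -0.061, -0.111], [-0.07, 0.994, 0.082], [0.106, 0.09, -0.99]]
wrist_force: [-2.4, 6.4, 1.0]
width: 0.0005
```

```bash
python3 - <<'E'
from h import *
go(case2w(0,-.1685),.112,np.pi/2+YAW)
E
```

```text
t 20.08 tip w [ 0.5003 -0.1492  0.1131] case [-0.0024 -0.1689] w 0.0005 F [-2.4  6.4  1. ]
tooly ang 1.632 zaxis [-0.1114  0.0824 -0.9903] q [-0.38  0.01  1.51  0.04  1.75 -2.01] rem tool cm [-0.25  0.03  0.09]
yaw needed 0.00518874909624234
```

carry_out(commands=[{"x": 0,"y": 0.5,"z": -0.5,"yaw": 0},{"x": 0,"y": 1.5,"z": -1,"yaw": 0},{"x": 0,"y": 2,"z": 0,"yaw": 0},{"x": 0,"y": 2,"z": 0.1,"yaw": 0},{"x": 0,"y": 2,"z": 0.15,"yaw": 0},{"x": 0,"y": 2,"z": 0.15,"yaw": 0},{"x": 0,"y": 2,"z": 0.15,"yaw": 0},{"x": 0,"y": 2,"z": 0.15,"yaw": 0},{"x": 0,"y": 2,"z": 0.15,"yaw": 0},{"x": 0,"y": 2,"z": 0.15,"yaw": 0},{"x": 0,"y": 2,"z": 0.15,"yaw": 0},{"x": 0,"y": 0,"z": 0,"yaw": 0}])

```text
t: 21.08
tcp_pos: [0.5079, 0.0499, 0.3291]
tcp_rot: [[-0.994, -0.061, -0.09], [-0.068, 0.995, 0.074], [0.085, 0.08, -0.993]]
wrist_force: [-0.2, -0.3, -0.0]
width: 0.0003
```

```bash
python3 - <<'E'
from h import *
go(case2w(0,.1),.112,np.pi/2+YAW)
E
```

```text
t 21.08 tip w [0.4914 0.0633 0.1484] case [0.0007 0.0437] w 0.0003 F [-0.2 -0.3 -0. ]
tooly ang 1.632 zaxis [-0.0904  0.0739 -0.9932] q [ 0.01 -0.11  1.57  0.08  1.78 -1.62] rem tool cm [-0.31  5.32  4.06]
yaw needed 0.00521767961421582
```

carry_out(commands=[{"x": 0,"y": 1,"z": 0.6,"yaw": 0},{"x": 0,"y": 1,"z": 0.7,"yaw": 0},{"x": -0.2,"y": 1,"z": 0.8,"yaw": 0},{"x": -0.2,"y": 1,"z": 0.8,"yaw": 0},{"x": 0,"y": 0.8,"z": 0.6,"yaw": 0},{"x": 0,"y": 0,"z": 0,"yaw": 0}])

```text
t: 21.58
tcp_pos: [0.5054, 0.1055, 0.2998]
tcp_rot: [[-0.995, -0.063, -0.082], [-0.069, 0.995, 0.071], [0.078, 0.076, -0.994]]
wrist_force: [0.2, -0.5, -0.7]
width: 0.0004
```

```bash
python3 - <<'E'
from h import *
go(case2w(0,.1685),.112,np.pi/2+YAW)
E
```

```text
t 21.58 tip w [0.4904 0.1185 0.1189] case [0.0027 0.0989] w 0.0004 F [ 0.2 -0.5 -0.7]
tooly ang 1.6343 zaxis [-0.0824  0.071  -0.9941] q [ 0.11 -0.1   1.61  0.08  1.71 -1.52] rem tool cm [0.12 6.89 1.24]
yaw needed 0.007496780180281215
```

carry_out(commands=[{"x": 0,"y": 1,"z": 0.2,"yaw": 0},{"x": 0,"y": 1,"z": 0.2,"yaw": 0},{"x": 0,"y": 1,"z": 0.15,"yaw": 0},{"x": 0,"y": 1,"z": 0.1,"yaw": 0},{"x": 0,"y": 0.8,"z": 0.1,"yaw": 0},{"x": 0,"y": 0.5,"z": 0.05,"yaw": 0}])

```text
t: 22.08
tcp_pos: [0.5012, 0.1631, 0.295]
tcp_rot: [[-0.995, -0.061, -0.083], [-0.067, 0.995, 0.07], [0.079, 0.076, -0.994]]
wrist_force: [0.4, -0.5, -0.4]
width: 0.0006
```

```bash
python3 - <<'E'
from h import *
go(case2w(0,.1685),.112,np.pi/2+YAW)
E
```

```text
t 22.08 tip w [0.4861 0.1759 0.114 ] case [0.0016 0.1565] w 0.0006 F [ 0.4 -0.5 -0.4]
tooly ang 1.6322 zaxis [-0.0834  0.0704 -0.994 ] q [ 0.22 -0.07  1.59  0.09  1.69 -1.41] rem tool cm [0.13 1.18 0.31]
yaw needed 0.0054132329396745504
```

carry_out(commands=[{"x": 0,"y": 0.4,"z": 0,"yaw": 0},{"x": 0,"y": 0.3,"z": 0,"yaw": 0},{"x": 0,"y": 0.3,"z": 0,"yaw": 0},{"x": 0,"y": 0.2,"z": 0,"yaw": 0}])

```text
t: 22.42
tcp_pos: [0.5005, 0.1765, 0.2955]
tcp_rot: [[-0.995, -0.062, -0.084], [-0.067, 0.995, 0.067], [0.079, 0.073, -0.994]]
wrist_force: [0.1, -0.9, -1.2]
width: 0.0005
```

```bash
python3 - <<'E'
from h import *
go(case2w(0,.1685),.112,np.pi/2+YAW)
E
```

```text
t 22.42 tip w [0.4852 0.1888 0.1146] case [0.0015 0.1694] w 0.0005 F [ 0.1 -0.9 -1.2]
tooly ang 1.6327 zaxis [-0.0837  0.0674 -0.9942] q [ 0.25 -0.06  1.58  0.09  1.69 -1.38] rem tool cm [ 0.13 -0.1   0.26]
yaw needed 0.005859276300389515
```

carry_out(commands=[{"x": 0,"y": 0.3,"z": 0,"yaw": 0},{"x": 0,"y": 0.2,"z": 0,"yaw": 0}])

```text
t: 22.58
tcp_pos: [0.5002, 0.1814, 0.2957]
tcp_rot: [[-0.995, -0.061, -0.084], [-0.066, 0.996, 0.067], [0.08, 0.072, -0.994]]
wrist_force: [0.2, -2.5, -1.1]
width: 0.0005
```

```bash
python3 - <<'E'
from h import *
go(case2w(0,.1685),.112,np.pi/2+YAW)
E
```

```text
t 22.58 tip w [0.4849 0.1935 0.1147] case [0.0015 0.1741] w 0.0005 F [ 0.2 -2.5 -1.1]
tooly ang 1.6317 zaxis [-0.084   0.0666 -0.9942] q [ 0.26 -0.06  1.58  0.09  1.69 -1.37] rem tool cm [ 0.13 -0.58  0.24]
yaw needed 0.004886968765875022
```

carry_out(commands=[{"x": 0,"y": 0.3,"z": 0,"yaw": 0},{"x": 0,"y": 0.2,"z": 0,"yaw": 0}])

```text
t: 22.75
tcp_pos: [0.5002, 0.1842, 0.2958]
tcp_rot: [[-0.995, -0.058, -0.084], [-0.063, 0.996, 0.059], [0.081, 0.064, -0.995]]
wrist_force: [0.3, -10.3, 0.7]
width: 0.0004
```

carry_out(commands=[{"x": 0,"y": 0.2,"z": 0,"yaw": 0},{"x": 0,"y": 0.2,"z": 0,"yaw": 0}])

```text
t: 22.92
tcp_pos: [0.5003, 0.1856, 0.296]
tcp_rot: [[-0.995, -0.054, -0.085], [-0.059, 0.997, 0.05], [0.082, 0.055, -0.995]]
wrist_force: [0.3, -8.2, 0.2]
width: 0.0002
```

```bash
python3 - <<'E'
from h import *
go(case2w(0,.1685),.112,np.pi/2+YAW)
p,d=r.read_camera('top');q=p[140:260,230:400]
cv2.imwrite('pics/t6.png',cv2.resize(q[:,:,::-1],None,fx=4.7,fy=4.7,interpolation=cv2.INTER_CUBIC))
E
```

```text
t 22.92 tip w [0.4848 0.1948 0.1149] case [0.0014 0.1753] w 0.0002 F [ 0.3 -8.2  0.2]
tooly ang 1.6252 zaxis [-0.0849  0.0504 -0.9951] q [ 0.27 -0.05  1.57  0.07  1.69 -1.35] rem tool cm [ 0.12 -0.7   0.26]
yaw needed -0.0015801138179254437
```

View pics/t6.png

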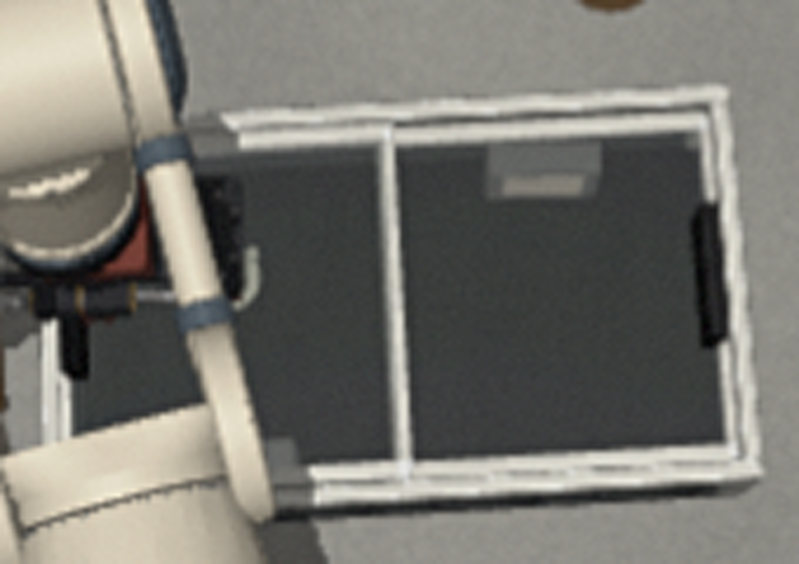

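carry_out(commands=[{"x": 0,"y": -0.5,"z": 0,"yaw": 0},{"x": 0,"y": -0.5,"z": -1,"yaw": 0},{"x": 0,"y": 0,"z": -2,"yaw": 0},{"x": 0,"y": 0,"z": -2,"yaw": 0},{"x": 0,"y": 0,"z": -2,"yaw": 0},{"x": 0,"y": 0,"z": -2,"yaw": 0},{"x": 0,"y": 2,"z": -1,"yaw": 0},{"x": 0,"y": 2.5,"z": 0,"yaw": 0},{"x": 0,"y": 2.5,"z": 0,"yaw": 0},{"x": 0,"y": 2.5,"z": 0,"yaw": 0},{"x": 0,"y": 2.5,"z": 0,"yaw": 0},{"x": 0,"y": 2.5,"z": 0,"yaw": 0},{"x": 0,"y": 2.5,"z": 0,"yaw": 0},{"x": 0,"y": 2.5,"z": 0,"yaw": 0},{"x": 0,"y": 2.5,"z": 0,"yaw": 0},{"x": 0,"y": 2.5,"z": 0,"yaw": 0},{"x": 0,"y": 0,"z": 0,"yaw": 0}])

```text
t: 24.38
tcp_pos: [0.4949, 0.4209, 0.4352]
tcp_rot: [[-0.996, -0.053, -0.071], [-0.058, 0.996, 0.073], [0.067, 0.077, -0.995]]
wrist_force: [-0.0, 0.3, 0.2]
width: 0.0007
```

```bash
python3 - <<'E'
from h import *
go(case2w(0,.1685),.112,np.pi/2+YAW)
for n in("scene","top"):
    p,d=r.read_camera(n);np.savez(f'{n}7.npz',p=p,d=d)
    cv2.imwrite(f'pics/{n}7.png',p[:,:,::-1])
p=np.load('top7.npz')['p']
cv2.imwrite('pics/t7c.png',cv2.resize(p[150:260,230:400][:,:,::-1],None,fx=4.7,fy=4.7,interpolation=cv2.INTER_CUBIC))
cv2.imwrite('pics/t7t.png',cv2.resize(p[150:240,410:480][:,:,::-1],None,fx=6,fy=6,interpolation=cv2.INTER_CUBIC))
E
```

```text
t 24.38 tip w [0.482  0.4343 0.2542] case [0.012  0.4146] w 0.0007 F [-0.   0.3  0.2]
tooly ang 1.6241 zaxis [-0.071   0.0732 -0.9948] q [ 0.63  0.24  1.01  0.11  1.9  -0.97] rem tool cm [  0.31 -25.64  12.32]
yaw needed -0.002677094207805153
```

View pics/scene7.png

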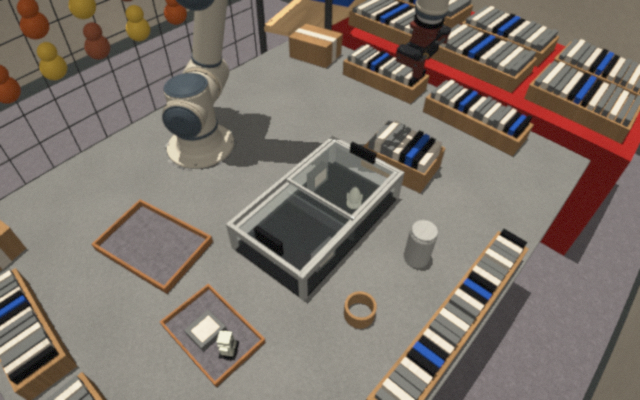

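View pics/t7c.png

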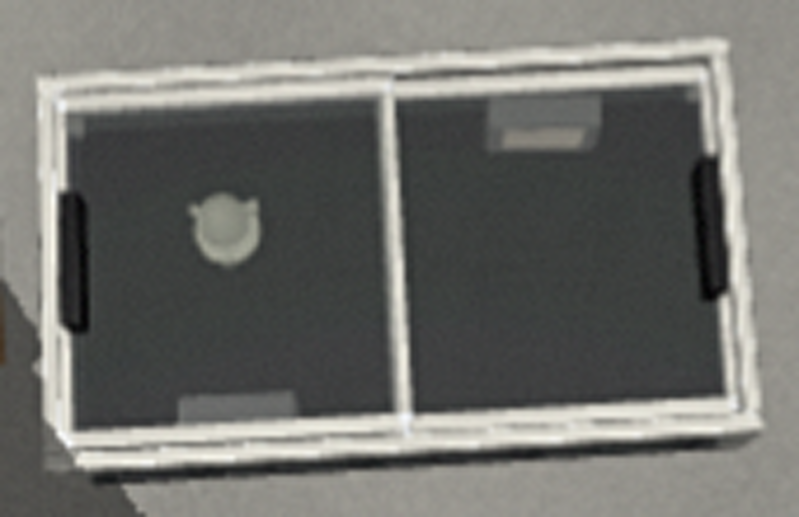

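View pics/t7t.png

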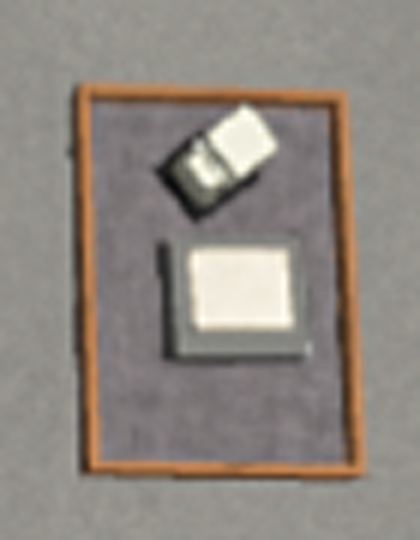

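```bash
python3 - <<'E'
from h import *
np.set_printoptions(precision=4,suppress=True)
c1=lambda x,y:crop((x,y),230,150,4.7);c2=lambda x,y:crop((x,y),410,150,6)
print('bars case',w2case(np.mean([atz('top',*c1(*p),.134) for p in((74,194),(76,330))],0)),w2case(np.mean([atz('top',*c1(*p),.134) for p in((706,160),(714,299))],0)))
d=np.load('top7.npz')['d'];print('head depth',[dep('top',d,*c2(*p)) for p in((240,140),(245,130),(235,150))])
T=np.array([.5316,-.3803]);print('head-top minus tray',atz('top',*c2(240,141),.071)[:2]-T)
ds=np.load('scene7.npz')['d'];print('scene head',[dep('scene',ds,*p) for p in((224,336),(226,338))])
E
```

```text
bars case [-0.0032  0.1852] [-0.0043 -0.1836]
head depth [array([ 0.5904, -0.3806,  0.0682]), array([ 0.5956, -0.3836,  0.0679]), array([ 0.5846, -0.3769,  0.071 ])]
head-top minus tray [0.0575 0.0006]
scene head [array([ 0.5871, -0.3804,  0.0707]), array([ 0.594 , -0.3807,  0.072 ])]
```

```bash
python3 - <<'E'
from plant import r
print(r.finish_job())
E
```

```text
the job is handed in; nothing more can be done
None
```

The job is handed in at about 24.5 s of the 72 s allowed. The toy robot stands on the tray's floor and both doors are shut. `finish_job` reports no verdict, so this rests on my own last checks.

**What I did:**
- I pushed the lower door open and gripped the toy robot by its head. I then lifted it out through the top and set it down in the free far side of the tray, beside the cartridge.
- I then pushed both doors shut until they met their stops, at about 10–12 N each, and drew the arm clear.

**Last checks:**
- **Toy robot:** it is upright in both camera views. Its head centre is about 57 mm in x and 1 mm in y from the tray's middle. Its head top is at about 68–72 mm, against 71 mm expected when it stands on the floor.
- **Doors:** the pull bars measure at case y = +185 and −184 mm, against ±188 mm when fully shut. That is 3–4 mm short, roughly within the camera's error and under the 10 mm limit.
- **Other goods:** the rocket and the three cartridges show no visible movement in the pictures. The can and the tape look unmoved too. I judged this by eye only.

**What went wrong:**
- Tool tilt built up to about 7.5° over the run, so I corrected for it at the fingertips.
- On the way back the fingertips sank onto the lower door's pull with about 8 N. I raised them at once, and nothing moved visibly.

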